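# Slide a cartridge out of the row and plug it into the code reader

## Task

Find the cartridge with the four cross ridges on top, push it lengthwise, flat on the table and contact end first, out of the touching row until it is wholly clear of the others, which must stay where they are. Then plug it into the bay of the code reader, gently but fully home (the springs give way stiffly, then it stops dead), and let go of it, leaving the rest of the table alone.

Things in the scene. Friction and masses are not known exactly. Their poses are not given: they have to be found in the camera images.
- cartridge: the one to plug in: grey plastic block 92 long (x) x 44 wide (y) x 26 mm high (z), 60 to 130 g, loose; origin at the centre of its underside; +x points to its contact end (brass strip on that end face). Has four black rubber ridges (4 mm high, running across) on the rear half of its top. Starts at any of the row's four places, its long sides touching its neighbours
- contact_end (a point): middle of the cartridge's contact end face, 46 mm ahead of its origin and 13 mm up; same axes; goes into the bay first
- cart_disc: neighbour cartridge of the same size, mass and axes, with a black round disc (28 mm across) on top; must stay (moved no more than 6 mm, never tipped)
- cart_rib: neighbour cartridge of the same size, mass and axes, with one black lengthwise rib on top; must stay (moved no more than 6 mm)
- cart_plain: neighbour cartridge of the same size, mass and axes, with a plain top; must stay (moved no more than 6 mm)
- mat: thin white paper mat (seen, not felt) 130 x 215 mm under the row; origin at the row's middle, x the way all cartridges point (the way to push), y across the row. Places at y = -66, -22, 22 and 66 mm, x = 0; the row ends at x = -46 and +46 mm, and the table is bare beyond both ends. A cartridge whose origin is at x = 96 mm or more here is wholly clear of the row
- reader: black code reader, fixed: 130 mm wide, 40 mm high, green screen; its front 68 mm are two cheeks 24 mm high with an open-topped bay between. Origin: middle of the bay's mouth at table height; +x points into the bay. Bay 46.4 mm wide from x = 12 mm on, flared to 60 mm at the mouth; its floor is the table. Home, the cartridge's origin lies at x = -4 to 10 mm and its rear 36 to 50 mm stick out
- connector (a joint): how far the white sprung connector across the bay is pushed in, m: 0 free, 0.006 home. Its free face stands 36 to 50 mm inside the mouth, different each time: find it by feel. Two steel spring pads, 26 mm inside the mouth, grip the cartridge's sides: about 4 to 8 N to slide in, and they hold it against the connector's spring (1 N). Home it stops dead; over 25 N against the reader breaks it
- jar: glass jar with black cap, 56 mm across, 105 mm high, loose, leave alone; origin at the centre of its underside
- bearing: steel ring 62 mm across, 18 mm high, lying flat, loose, leave alone; origin at the centre of its underside
- bush: dark steel stepped bush 44 mm across, 60 mm high, upright, loose, leave alone; origin at the centre of its underside
Not all that is in view belongs to the job. Leave any green or purple look-alike of the cartridge alone.

How it is judged:
By the outcome, as a careful person would: the job done as asked, in the order asked, and still so for the second after the job is handed in, with the robot touching nothing.
It also fails if it takes over 61 s, if anything falls off the work surface, if the arm or the gripper's body presses on something with over 40 N, if the wrist force passes 120 N, or if a joint passes its speed limit or range.

## Robot

A 7-joint arm with a two-finger parallel gripper is mounted at the origin on the work surface. World frame = base frame: x ahead of the robot, y to its left, z up, the work surface at z = 0. Lengths are in m, angles in rad, forces in N, time in s.
With the tool pointing down it reaches from about 0.4 to 0.9 m from the base axis. Payload 5.5 kg.
Tool frame: the origin (TCP) lies midway between the tips of the shut fingers; the grasp point (between the pads) lies 19 mm behind it (manip.grip_depth is the distance from the TCP to the grasp point, in m); z points along the fingers, x is the direction in which the jaws open and shut, and the axes are right-handed (so a half turn about z gives the same grasp; the last joint's range is limited). The gripper opens to 92 mm and grips with 3 to 60 N. Pads are 19 mm wide; open, the fingers measure 130 mm over their backs; the gripper's body (75 mm by 190 mm) begins 47 mm behind the grasp point.
Start: joints at [-0.917, 0.501, -0.427, 1.55, 0.221, 1.138, -0.21], TCP at [0.248, 0.601, 0.227] pointing down, gripper open.
Joint ranges: [-2.88, 2.88], [-0.31, 2.03], [-1.54, 1.56], [0.2, 2.42], [-1.41, 4.55], [0.19, 2.02], [-2.57, 2.57]. Speed limits (rad/s): [2.57, 2.57, 3.14, 3.14, 3.14, 3.14, 3.14].

## Interface

Orientations are given as a unit quaternion [x, y, z, w].
In Python, from bench import manip, effector, viewer gives the robot as it stands. Calls block until the motion is done:
- manip.move_pose(position, orientation): joint-space move of the TCP to a pose.
- manip.servo_line(position, ori=None, vel=0.15): straight line of the TCP; ori=None keeps the orientation; vel is the mean speed in m/s.
- manip.movej(angles): joint-space move.
- effector.open_jaws() and effector.close(f_grip=None): open the fingers fully, or close them until they stop; f_grip is the grip in N (None keeps the last).
- manip.sleep(seconds).
- manip.solve_ik(position, orientation): joint angles nearest the present ones, or None.
- viewer.get_image(name): name is "scene" or "top"; returns the picture (420x560x3 uint8, red, green, blue); there is no depth.
- viewer.get_calibration(name): a dict with "vfov" (degrees; the focal length in pixels is half the picture's height over the tangent of half this angle, whatever the lens; pixels are square), "cx", "cy" (the principal point, pixels), "dist_coeffs" ([k1, k2, p1, p2, k3] as OpenCV has them; the pictures are not rectified), "eye" and "attitude" of the camera in the world. Camera axes: x right, y down, z forward; pixel columns grow to the right and rows downward; lengths in m; the calibration is good to about 2 mm. A picture is of the moment at which its call begins. get_calibration takes no time and is no camera call.
A pose or a line that the arm cannot do raises manip.PlanningError and nothing moves.
- manip.hand_in(): hands the job in, once; it reports no verdict.
Readings, each from a call of its own:
- manip.current_clock(): time.
- manip.current_q(): joint angles.
- manip.current_joint_velocities(): joint speeds.
- manip.current_tau(): joint torques, N m.
- manip.current_tool_pos(): TCP position.
- manip.current_tcp_rot(): TCP orientation.
- manip.current_force(): force on the tool from outside, world axes, zero at the start.
- manip.current_wrist_torque(): the same for the moment, N m.
- manip.current_finger_gap(): finger opening in m.
Only numpy, scipy, OpenCV 4.12 (cv2) and the standard library are available. Lean on these libraries where they do the work, as an engineer would, in place of code of your own. Each camera call takes 0.05 s, during which the arm holds its last target.

## Working session

There is one attempt and no reset: what is moved stays moved. The work goes in short steps, each a Python script; the robot and the scene stay as the last script left them, time stands still between calls to the robot, and variables do not carry over. Pictures are saved under pics/ and viewed, and the job is handed in when it is done.

```bash
ls; mkdir -p pics; python3 - <<'E'
from bench import manip, effector, viewer
import cv2
for n in("scene","top"):
    im=viewer.get_image(n); cv2.imwrite(f"pics/{n}0.png",im[:,:,::-1]); print(n,viewer.get_calibration(n))
print(manip.current_clock(),manip.current_tcp_rot(),manip.current_finger_gap(),manip.grip_depth)
E
```

```text
pics
scene {'vfov': 55.47715359563074, 'cx': 279.02449278672464, 'cy': 213.29092260716678, 'dist_coeffs': array([-0.06843804,  0.        ,  0.        ,  0.        ,  0.        ]), 'eye': array([1.12963549, 0.48438279, 0.55406008]), 'attitude': array([ 0.3973042 ,  0.78846119, -0.42135079, -0.20722412])}
top {'vfov': 45.71805346492111, 'cx': 291.6072438902933, 'cy': 212.46954963828412, 'dist_coeffs': array([-0.15824125,  0.        ,  0.        ,  0.        ,  0.        ]), 'eye': array([ 0.41273378, -0.00970668,  1.25022627]), 'attitude': array([ 0.71048252, -0.70196773,  0.03618878, -0.03385651])}
0.1 [ 8.30926989e-01  5.56380779e-01 -7.40884818e-04  4.67831073e-04] 0.0916787990684863 0.0188
```

View pics/scene0.png

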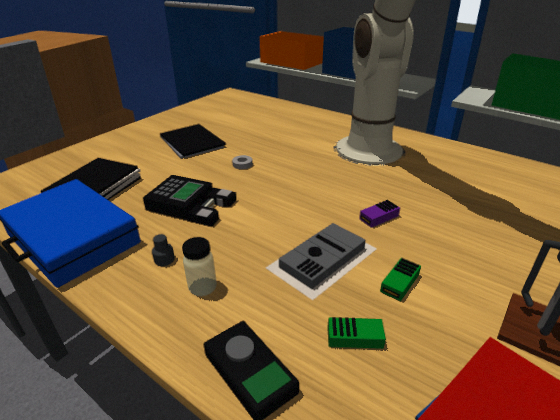

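View pics/top0.png

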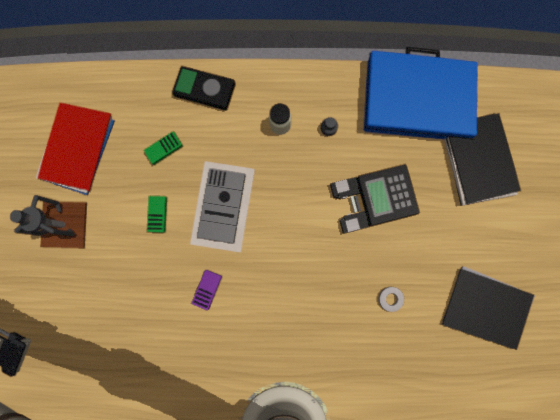

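```bash
python3 - <<'E'
import cv2
t=cv2.imread("pics/top0.png")
cv2.imwrite("pics/c1.png",cv2.resize(t[155:260,180:270],None,fx=6,fy=5.7,interpolation=cv2.INTER_CUBIC)[:600])
cv2.imwrite("pics/c1.png",cv2.resize(t[155:255,180:270],None,fx=6,fy=6,interpolation=cv2.INTER_CUBIC))
cv2.imwrite("pics/c2.png",cv2.resize(t[155:245,320:430],None,fx=6,fy=6,interpolation=cv2.INTER_CUBIC))
s=cv2.imread("pics/scene0.png")
cv2.imwrite("pics/c3.png",cv2.resize(s[210:300,260:380],None,fx=6,fy=6,interpolation=cv2.INTER_CUBIC))
cv2.imwrite("pics/c4.png",cv2.resize(s[160:240,140:250],None,fx=7,fy=7,interpolation=cv2.INTER_CUBIC))
E
```

```text
(no output)
```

View pics/c1.png

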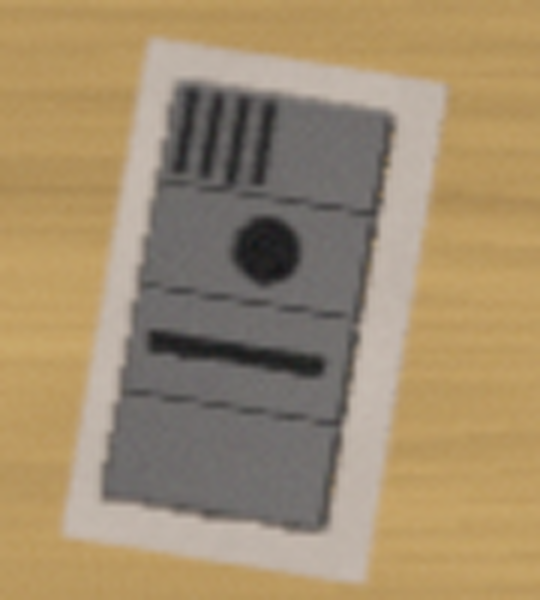

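View pics/c2.png

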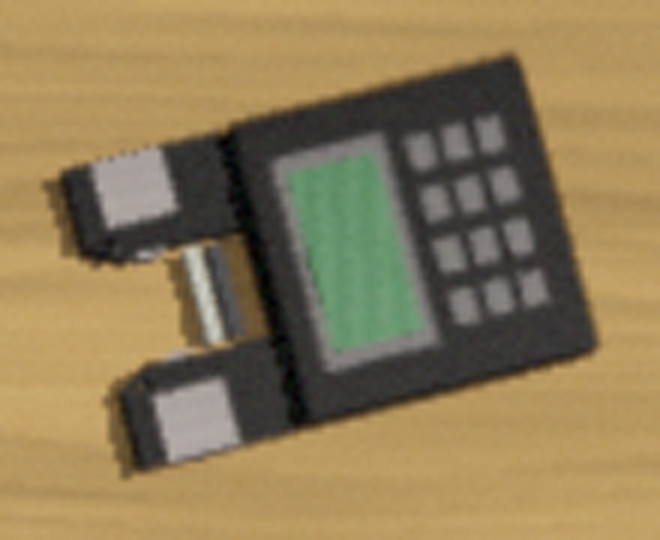

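View pics/c3.png

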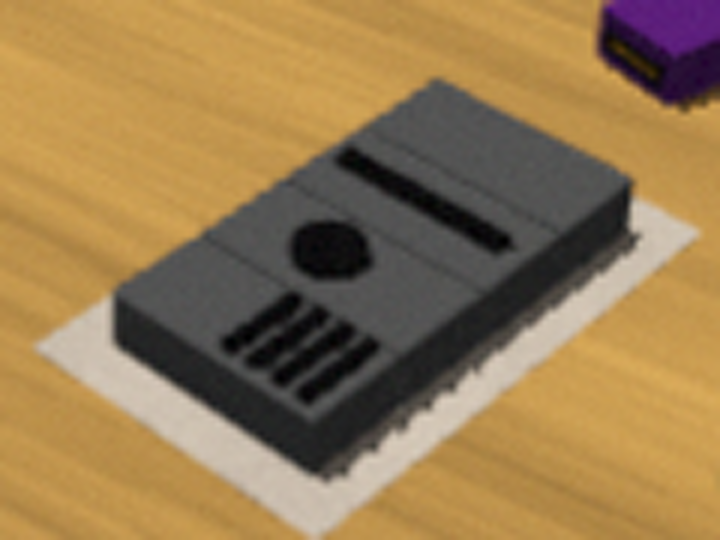

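View pics/c4.png

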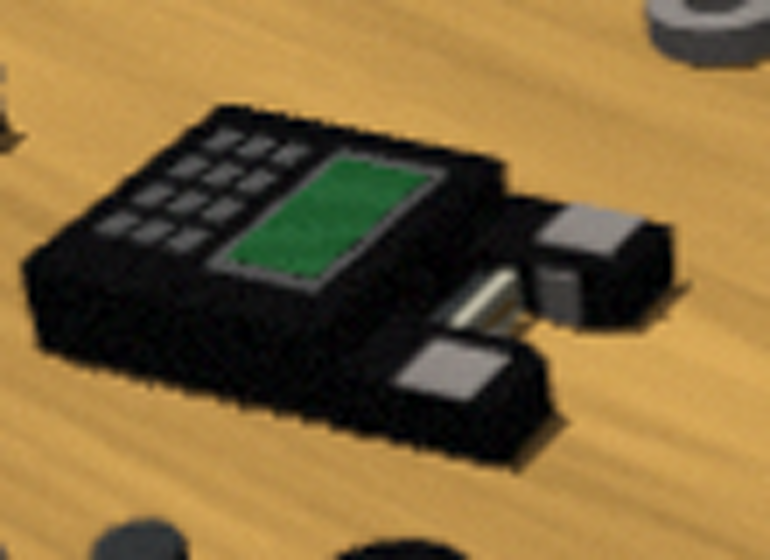

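```bash
cat > h.py <<'E'
import numpy as np, cv2
from scipy.spatial.transform import Rotation as R
from scipy.optimize import least_squares
from bench import manip, effector, viewer
def cam(n):
    c=viewer.get_calibration(n); f=210/np.tan(np.radians(c['vfov'])/2)
    K=np.array([[f,0,c['cx']],[0,f,c['cy']],[0,0,1.]])
    Rw=R.from_quat(c['attitude']).as_matrix()
    return K,c['dist_coeffs'],Rw,c['eye']
C={n:cam(n) for n in("top","scene")}
def proj(n,P):
    K,d,Rw,e=C[n]; 
    return cv2.projectPoints(np.asarray(P,float).reshape(-1,1,3),cv2.Rodrigues(Rw.T)[0],-Rw.T@e,K,d)[0].reshape(-1,2)
def unproj(n,px,z):
    K,d,Rw,e=C[n]; u=cv2.undistortPoints(np.array(px,float).reshape(-1,1,2),K,d).reshape(-1,2)
    r=np.c_[u,np.ones(len(u))]@Rw.T
    return e+r*((z-e[2])/r[:,2])[:,None]
def w(pose,p):
    x,y,a=pose[:3]; p=np.asarray(p,float).reshape(-1,3); c,s=np.cos(a),np.sin(a)
    return np.c_[x+c*p[:,0]-s*p[:,1],y+s*p[:,0]+c*p[:,1],p[:,2]]
def fit(obs,x0):  # obs: list of (cam, px, fn(params)->local pt)
    def res(v):
        return np.concatenate([(proj(n,w(v,f(v)))[0]-px) for n,px,f in obs])
    r=least_squares(res,x0,x_scale=np.array([.01,.01,.05]+[.01]*(len(x0)-3)),loss='soft_l1'); return r.x,r.fun.reshape(-1,2)
def quat(yaw):  # tool z down, tool x at world yaw
    c,s=np.cos(yaw),np.sin(yaw)
    return R.from_matrix(np.array([[c,s,0],[s,-c,0],[0,0,-1.]])).as_quat()
E
python3 - <<'E'
from h import *
np.set_printoptions(precision=4,suppress=True)
def px1(u,v): return np.array([180+(u+.5)/6-.5,155+(v+.5)/6-.5])
def px2(u,v): return np.array([320+(u+.5)/6-.5,155+(v+.5)/6-.5])
def px3(u,v): return np.array([260+(u+.5)/6-.5,210+(v+.5)/6-.5])
def px4(u,v): return np.array([140+(u+.5)/7-.5,160+(v+.5)/7-.5])
k=lambda *p:(lambda v:np.array(p,float)/1e3)
t,s="top","scene"
top=[(t,px1(148,38),k(-65,107.5,0)),(t,px1(447,85),k(65,107.5,0)),(t,px1(62,535),k(-65,-107.5,0)),(t,px1(365,582),k(65,-107.5,0)),
(t,px1(180,83),k(-46,88,26)),(t,px1(395,115),k(46,88,26)),(t,px1(102,500),k(-46,-88,26)),(t,px1(328,530),k(46,-88,26))]
sc=[(s,px3(35,347),k(65,107.5,0)),(s,px3(313,538),k(-65,107.5,0)),(s,px3(698,233),k(-65,-107.5,0)),
(s,px3(115,298),k(46,88,26)),(s,px3(315,422),k(-46,88,26)),(s,px3(632,182),k(-46,-88,26)),(s,px3(437,78),k(46,-88,26))]
x0=[.5,.15,-1.6]
for o in(top,sc,top+sc):
    v,r=fit(o,x0); print("mat",v,np.abs(r).max(0)); 
print(r)
b=lambda y:(lambda v:np.array([v[3],y,.04]))
rt=[(t,px2(65,172),k(0,65,24)),(t,px2(135,470),k(0,-65,24)),(t,px2(232,122),k(68,65,40)),(t,px2(305,425),k(68,-65,40)),(t,px2(515,55),b(.065)),(t,px2(598,345),b(-.065)),(t,px2(92,260),k(0,30,24)),(t,px2(122,388),k(0,-30,24))]
rs=[(s,px4(672,228),k(0,-65,24)),(s,px4(518,466),k(0,65,0)),(s,px4(505,160),k(68,-65,40)),(s,px4(222,105),b(-.065)),(s,px4(25,265),b(.065))]
for o in(rt,rs,rt+rs):
    v,r=fit(o,[.5,-.1,-1.3,.17]); print("reader",v)
    print(r.T)
E
```

```text
mat [ 0.5507  0.1623 -1.7133] [0.8521 0.7529]
mat [ 0.5556  0.1654 -1.7139] [0.9818 1.3162]
mat [ 0.5522  0.1633 -1.7129] [1.2024 2.5613]
[[ 0.0283 -0.2477]
 [ 0.0839 -0.5781]
 [-0.1226 -0.1334]
 [-0.0065  0.1435]
 [-1.0151 -1.1776]
 [-0.7557 -1.061 ]
 [-0.0701 -1.2721]
 [-1.2024 -0.4497]
 [-0.4438 -0.9178]
 [ 0.6011 -0.6246]
 [ 0.4266 -1.1436]
 [-0.7803 -2.5613]
 [ 0.0091 -1.3815]
 [ 0.5392 -1.787 ]
 [-0.2523 -1.4829]]
reader [ 0.5478 -0.1253 -1.3126  0.193 ]
[[-0.0971  1.4446 -0.8514  0.5762  0.0079  0.0933 -1.0513  0.047 ]
 [-0.628   0.2257  0.1186  0.5381 -0.5213  1.4803 -1.7932  0.1981]]
reader [ 0.5489 -0.1222 -1.2778  0.1919]
[[ 0.262  -0.3091  0.1985  0.2458 -0.3627]
 [-0.8234  0.4287 -0.7031 -0.1165  0.87  ]]
reader [ 0.5476 -0.1249 -1.2995  0.1935]
[[-0.5688  1.6329 -1.4201  0.6698 -0.546   0.1894 -1.3464  0.0566  0.2971
  -1.2754  0.5433  0.7492 -0.5854]
 [-0.4877  0.1973 -0.0856  0.1577 -1.3997  0.4146 -1.6972  0.2163 -1.2432
  -0.3321 -1.3618 -1.2676 -0.7282]]
```

```bash
cat > ov.py <<'E'
from h import *
def poly(n,im,pts,box,f,col,closed=True):
    p=(proj(n,pts)-[box[0],box[1]]+.5)*f
    cv2.polylines(im,[np.round(p*16).astype(int).astype(np.int32)],closed,col,1,cv2.LINE_AA,4)
def rdr(n,im,pose,L,box,f):
    m=lambda *a:w(pose,np.array(a)/1e3)
    poly(n,im,m((0,65,24),(68,65,24),(68,23.2,24),(12,23.2,24),(0,30,24)),box,f,(0,0,255))
    poly(n,im,m((0,-65,24),(68,-65,24),(68,-23.2,24),(12,-23.2,24),(0,-30,24)),box,f,(0,0,255))
    poly(n,im,m((68,65,40),(68,-65,40),(L,-65,40),(L,65,40)),box,f,(0,255,255))
def crop(n,src,box,f):
    return cv2.resize(src[box[1]:box[3],box[0]:box[2]],None,fx=f,fy=f,interpolation=cv2.INTER_CUBIC)
E
python3 - <<'E'
from ov import *
for i,pose in enumerate([(.5478,-.1253,-1.3126),(.5478,-.1253,-1.295)]):
    o=[]
    for n,box in(("top",(320,160,430,240)),("scene",(140,165,250,245))):
        s=cv2.imread(f"pics/{n}0.png"); im=crop(n,s,box,5); rdr(n,im,pose,193,box,5); o.append(im)
    o=np.vstack(o)
    cv2.imwrite(f"pics/ov{i}.png",o[:800])
a=np.hstack([cv2.imread("pics/ov0.png"),cv2.imread("pics/ov1.png")]);cv2.imwrite("pics/ova.png",cv2.resize(a,(800,582)))
E
```

```text
(no output)
```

View pics/ov0.png

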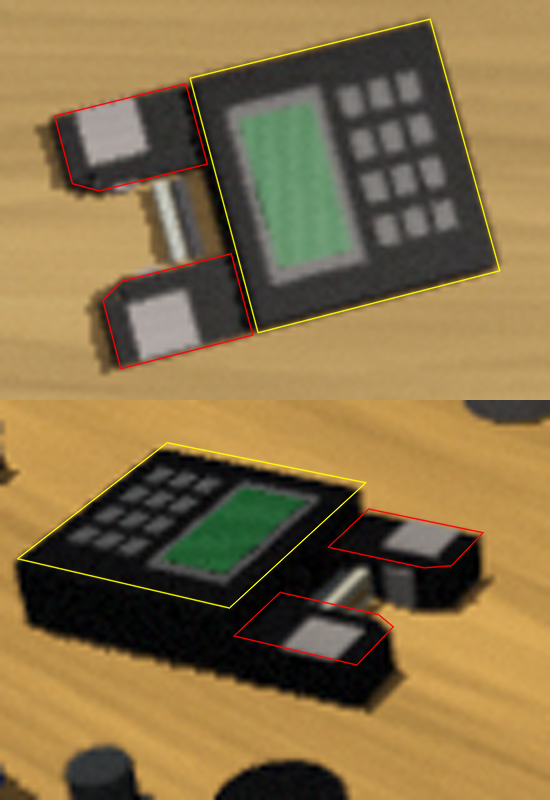

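View pics/ov1.png

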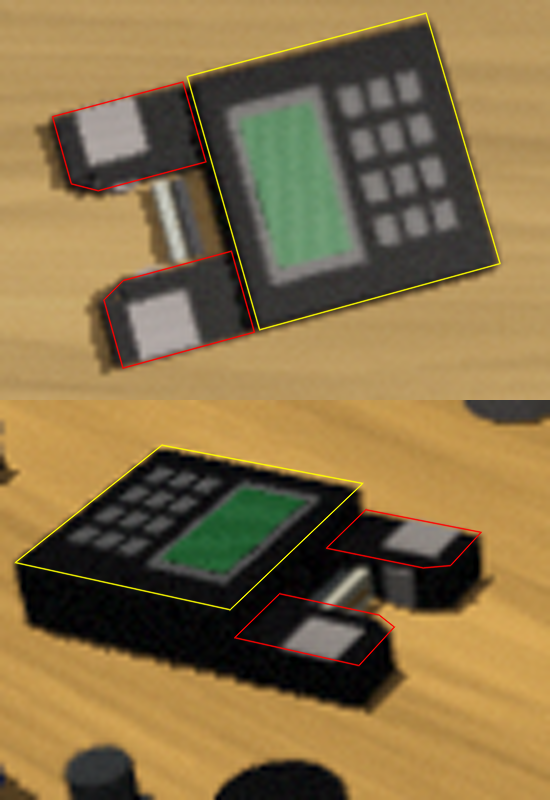

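```bash
python3 - <<'E'
from ov import *
o=[]
pose=(.5512,.1625,-1.7133)
for n,box in(("top",(180,155,270,255)),("scene",(260,210,380,300))):
    s=cv2.imread(f"pics/{n}0.png"); im=crop(n,s,box,5)
    m=lambda *a:w(pose,np.array(a)/1e3)
    poly(n,im,m((-65,-107.5,0),(65,-107.5,0),(65,107.5,0),(-65,107.5,0)),box,5,(255,0,0))
    poly(n,im,m((-46,-88,26),(46,-88,26),(46,88,26),(-46,88,26)),box,5,(0,0,255))
    poly(n,im,m((-46,44,26),(46,44,26)),box,5,(0,0,255),False)
    o.append(cv2.copyMakeBorder(im,0,500-im.shape[0],0,0,0))
cv2.imwrite("pics/ovm.png",cv2.resize(np.hstack(o),(800,381)))
cv2.imwrite("pics/ovm.png",cv2.resize(np.hstack(o),None,fx=.76,fy=.76,interpolation=cv2.INTER_AREA))
E
```

```text
(no output)
```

View pics/ovm.png

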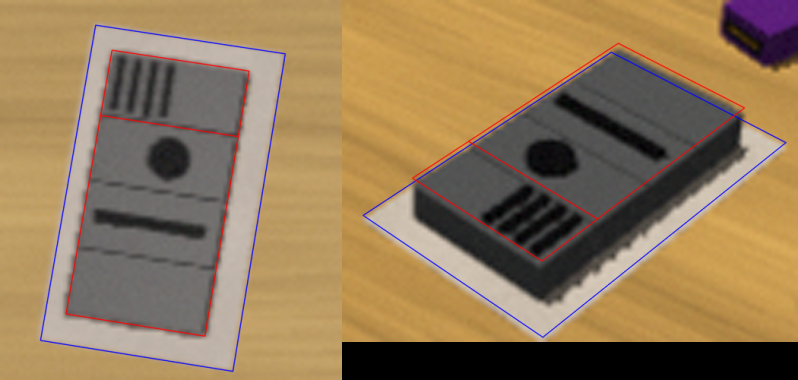

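```bash
cat >> h.py <<'E'
MAT=(.5512,.1625,-1.7133); RD=(.548,-.1254,-1.3126)
def mp(x,y,z): return w(MAT,np.array([x,y,z])/1e3)[0]
def rp(x,y,z): return w(RD,np.array([x,y,z])/1e3)[0]
E
python3 - <<'E'
from h import *
np.set_printoptions(precision=4,suppress=True)
inv=lambda p,P:(R.from_euler('z',-P[2]).apply(p-np.array([P[0],P[1],0])))*1e3
for nm,px,z in(("jarcap",(280,114),.105),("bush",(330,123),.06),("bear",(391,299),.018),("greenA",(163,148),.028),("greenA right",(182,143),.028),("purple",(207,290),.028)):
    p=unproj("top",[px],z)[0]; print(nm,p,"mat",inv(p,MAT),"rdr",inv(p,RD))
m=MAT[2]+np.pi/2
for P in[("pre",mp(-75,69,90)),("pre2",mp(-75,69,6)),("end",mp(60,69,6)),("grasp",mp(86,66,4))]:
    for y in(m,m+np.pi): print(P[0],P[1],y,manip.solve_ik(P[1],quat(y)))
r=RD[2]+np.pi/2
for P in[("mouth",rp(-82,0,4)),("home",rp(-30,0,4))]:
    for y in(r,r+np.pi): print(P[0],P[1],y,manip.solve_ik(P[1],quat(y)))
print("cart end pose",mp(115,66,0),inv(mp(115,66,0),RD))
x=R.from_quat(manip.current_tcp_rot()).as_matrix(); print(x)
E
```

```text
jarcap [0.761  0.0175 0.105 ] mat [113.7368 228.2369 105.    ] rdr [-83.7854 242.3988 105.    ]
bush [ 0.7535 -0.1048  0.06  ] mat [235.8432 238.2069  60.    ] rdr [ 32.5377 203.9499  60.    ]
bear [ 0.3232 -0.2614  0.018 ] mat [ 451.9733 -165.4466   18.    ] rdr [  74.0974 -252.0338   18.    ]
greenA [0.6942 0.3143 0.028 ] mat [-170.5531  119.9873   28.    ] rdr [-387.7803  253.6148   28.    ]
greenA right [0.7072 0.266  0.028 ] mat [-124.5674  139.764    28.    ] rdr [-337.723   253.8876   28.    ]
purple [0.3411 0.1918 0.028 ] mat [   0.8865 -212.1342   28.    ] rdr [-359.4691 -119.071    28.    ]
pre [0.6302 0.2269 0.09  ] -0.1425036732051035 [-0.3313  0.6465 -0.0775  1.6063  0.06    0.8911 -0.5735]
pre [0.6302 0.2269 0.09  ] 2.9990889803846894 [ 0.0428  0.7375 -0.6325  1.5914  0.4993  0.9794  2.2497]
pre2 [0.6302 0.2269 0.006 ] -0.1425036732051035 [-0.3352  0.7598 -0.0721  1.6295  0.0725  0.755  -0.5828]
pre2 [0.6302 0.2269 0.006 ] 2.9990889803846894 [ 0.0271  0.8528 -0.6079  1.6151  0.5991  0.8675  2.181 ]
end [0.611  0.0933 0.006 ] -0.1425036732051035 [-0.1935  0.6907 -0.0021 
[... 232 characters left out ...]
08 -0.2895]
grasp [0.6043 0.068  0.004 ] 2.9990889803846894 [ 0.2544  0.7595 -0.5562  1.7839  0.5559  0.7599  2.4068]
mouth [ 0.5271 -0.0461  0.004 ] 0.25819632679489657 [ 0.0246  0.5869  0.0147  1.9994 -0.0154  0.5555  0.3081]
mouth [ 0.5271 -0.0461  0.004 ] 3.39978898038469 [-0.7744  0.9879  1.1246  2.024  -1.1499  0.9704 -1.9017]
home [ 0.5403 -0.0964  0.004 ] 0.25819632679489657 [ 0.0874  0.6103  0.0504  1.9516 -0.0527  0.5809  0.431 ]
home [ 0.5403 -0.0964  0.004 ] 3.39978898038469 [-0.6673  1.0098  1.1244  1.9753 -1.1463  0.9939 -1.8337]
cart end pose [0.6002 0.0393 0.    ] [-145.9048   92.5202    0.    ]
[[ 0.3809  0.9246 -0.0007]
 [ 0.9246 -0.3809 -0.0016]
 [-0.0018 -0.     -1.    ]]
```

```bash
python3 - <<'E'
from h import *
np.set_printoptions(precision=4,suppress=True)
m=MAT[2]+np.pi/2
manip.move_pose(mp(-78,69,90),quat(m)); print(manip.current_clock())
effector.close(10); print(manip.current_clock(),manip.current_finger_gap())
manip.servo_line(mp(-78,69,6),vel=.2); print(manip.current_clock(),manip.current_tool_pos(),mp(-78,69,6),manip.current_force())
for n in("top","scene"): cv2.imwrite(f"pics/{n}1.png",viewer.get_image(n)[:,:,::-1])
from ov import crop
a=crop("top",cv2.imread("pics/top1.png"),(150,120,270,220),5);b=crop("scene",cv2.imread("pics/scene1.png"),(260,180,420,320),4)
cv2.imwrite("pics/a1.png",a);cv2.imwrite("pics/b1.png",b)
E
```

```text
2.0833
3.5167 0.0005342220256513245
4.0833 [0.6309 0.2301 0.0063] [0.6306 0.2299 0.006 ] [0.9042 0.4099 0.6153]
```

View pics/a1.png

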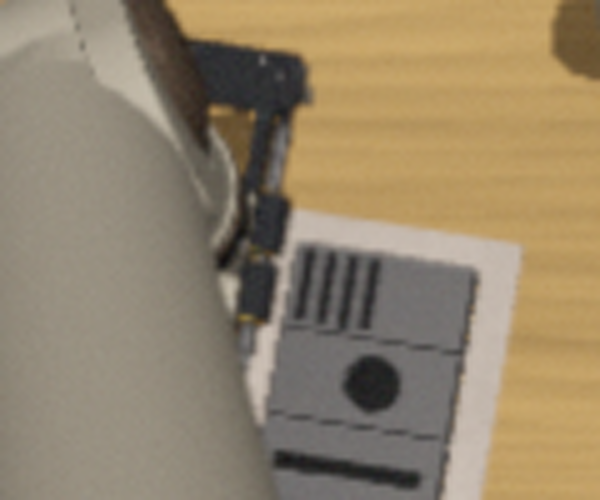

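View pics/b1.png

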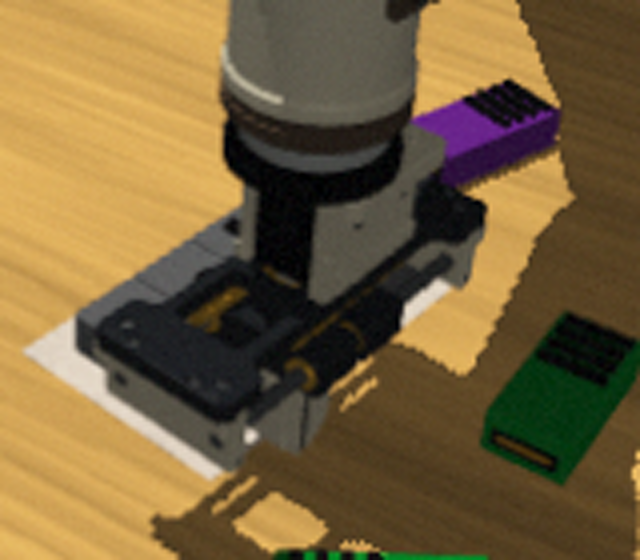

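```bash
python3 - <<'E'
from h import *
np.set_printoptions(precision=4,suppress=True)
inv=lambda p,P:(R.from_euler('z',-P[2]).apply(p-np.array([P[0],P[1],0])))*1e3
for z in(.06,.09): print(inv(unproj("top",[(202.6,171.2)],z)[0],MAT))
for x in (-30,20,62):
    manip.servo_line(mp(x,69,6),vel=.07); print(manip.current_clock(),inv(manip.current_tool_pos(),MAT),R.from_euler('z',-MAT[2]).apply(manip.current_force()))
manip.servo_line(mp(45,69,6),vel=.12)
manip.servo_line(mp(45,69,75),vel=.2)
effector.open_jaws()
print(manip.current_clock())
for n in("top","scene"): cv2.imwrite(f"pics/{n}2.png",viewer.get_image(n)[:,:,::-1])
from ov import crop
a=crop("top",cv2.imread("pics/top2.png"),(180,130,330,240),5);b=crop("scene",cv2.imread("pics/scene2.png"),(200,160,380,310),4)
cv2.imwrite("pics/a2.png",a);cv2.imwrite("pics/b2.png",b)
E
```

```text
[-53.1277  71.383   60.    ]
[-46.9964  66.7455  90.    ]
5.0167 [-29.6894  68.7254   5.7315] [ 0.5684  0.2424 -0.3923]
5.8833 [19.6231 69.0916  6.1449] [-0.6796 -0.313  -0.2688]
6.6333 [62.411  68.8843  5.9226] [ 0.6174 -0.0455  0.0782]
8.875
```

View pics/a2.png

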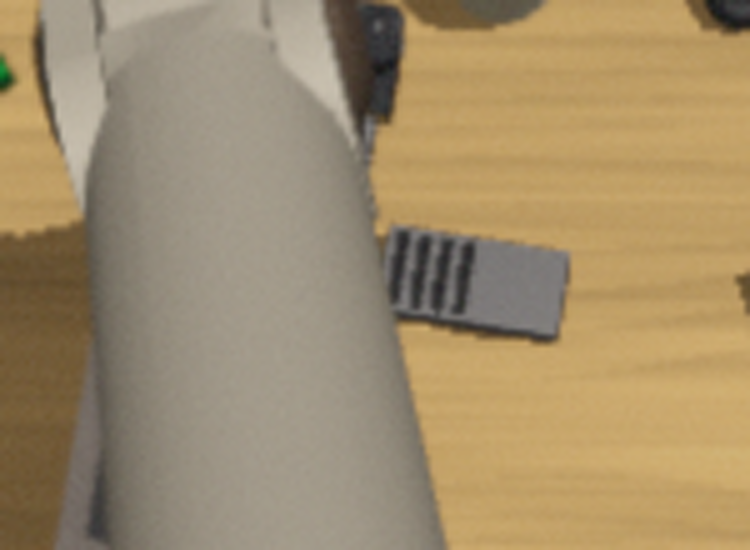

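View pics/b2.png

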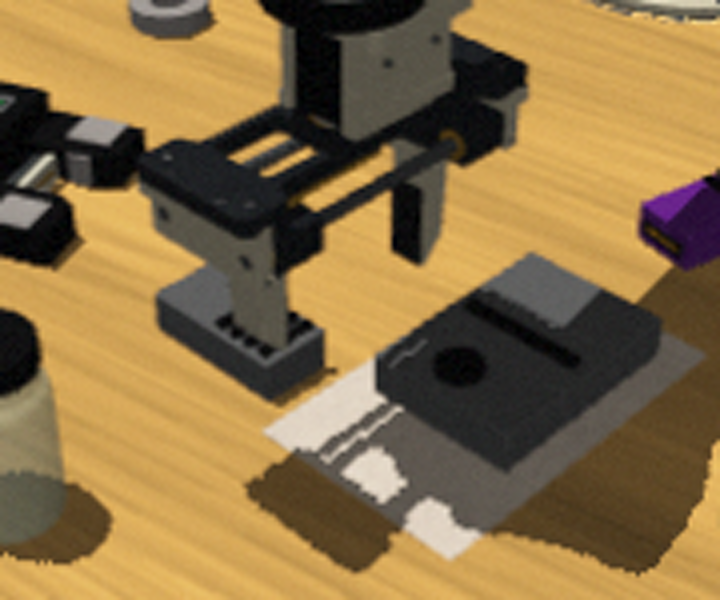

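```bash
python3 - <<'E'
from h import *
from ov import *
np.set_printoptions(precision=4,suppress=True)
inv=lambda p,P:(R.from_euler('z',-P[2]).apply(p-np.array([P[0],P[1],0])))*1e3
q=lambda u,v:np.array([180+(u+.5)/5-.5,130+(v+.5)/5-.5])
k=lambda *p:(lambda v:np.array(p,float)/1e3)
v,r=fit([("top",q(568,252),k(46,22,26)),("top",q(556,339),k(46,-22,26)),("top",q(391,227),k(-46,22,26))],[.6,.04,-1.71])
print(v,r,inv(np.array([v[0],v[1],0]),MAT))
o=[]
for n,box in(("top",(240,160,310,210)),("scene",(220,210,300,270))):
    im=crop(n,cv2.imread(f"pics/{n}2.png"),box,7); c=w(v,np.array([(46,22,26),(46,-22,26),(-46,-22,26),(-46,22,26)])/1e3); poly(n,im,c,box,7,(0,0,255)); o.append(cv2.copyMakeBorder(im,0,0,0,560-im.shape[1],0))
cv2.imwrite("pics/ov2.png",np.vstack(o)[:780])
E
```

```text
[ 0.5998  0.0315 -1.7056] [[ 0.4023  0.1218]
 [ 0.2144  0.073 ]
 [-0.7228 -0.2044]] [122.7623  66.6871   0.    ]
```

View pics/ov2.png

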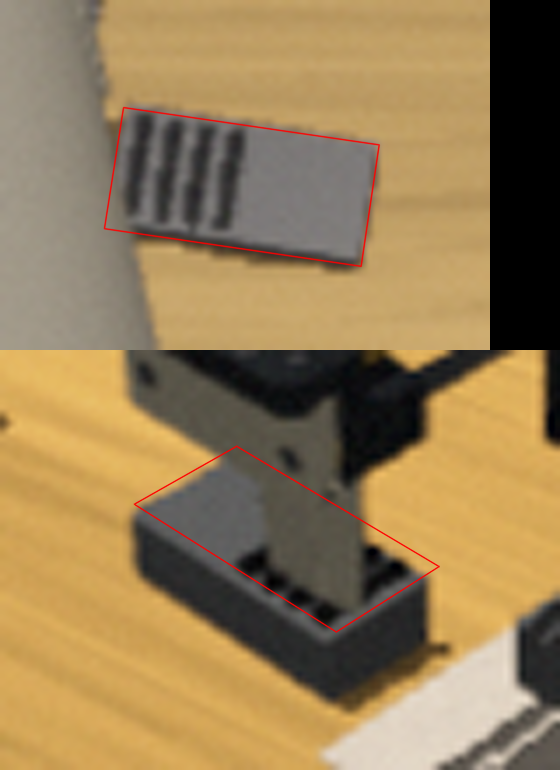

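```bash
python3 - <<'E'
from h import *
from ov import *
np.set_printoptions(precision=4,suppress=True)
CP=(.5998,.0315,-1.7056)
g=lambda z:w(CP,np.array([-29,0,z])/1e3)[0]
q=quat(CP[2]+np.pi/2)
manip.servo_line(g(75),ori=q,vel=.2)
manip.servo_line(g(4),vel=.15); print(manip.current_clock(),manip.current_tool_pos(),manip.current_force())
effector.close(22); print(manip.current_clock(),manip.current_finger_gap(),manip.current_force())
manip.servo_line(g(10),vel=.08)
q2=quat(RD[2]+np.pi/2)
manip.servo_line(rp(-90,0,10),ori=q2,vel=.12); print(manip.current_clock(),manip.current_force(),manip.current_finger_gap())
manip.servo_line(rp(-88,0,4.5),vel=.06); print(manip.current_clock(),manip.current_tool_pos(),rp(-88,0,4.5),manip.current_force())
for n in("top","scene"): cv2.imwrite(f"pics/{n}3.png",viewer.get_image(n)[:,:,::-1])
a=crop("top",cv2.imread("pics/top3.png"),(270,140,400,240),6);b=crop("scene",cv2.imread("pics/scene3.png"),(140,140,280,250),5)
cv2.imwrite("pics/a3.png",a);cv2.imwrite("pics/b3.png",b)
E
```

```text
9.9917 [0.6039 0.0612 0.004 ] [-0.4459 -0.0946  0.3098]
10.8 0.043445538982827346 [0.7255 0.1347 2.1359]
12.25 [ 0.7338  1.185  -1.8454] 0.044096173632014075
12.5 [ 0.5258 -0.0399  0.0042] [ 0.5255 -0.0403  0.0045] [ 0.0419  0.4478 -1.045 ]
```

View pics/a3.png

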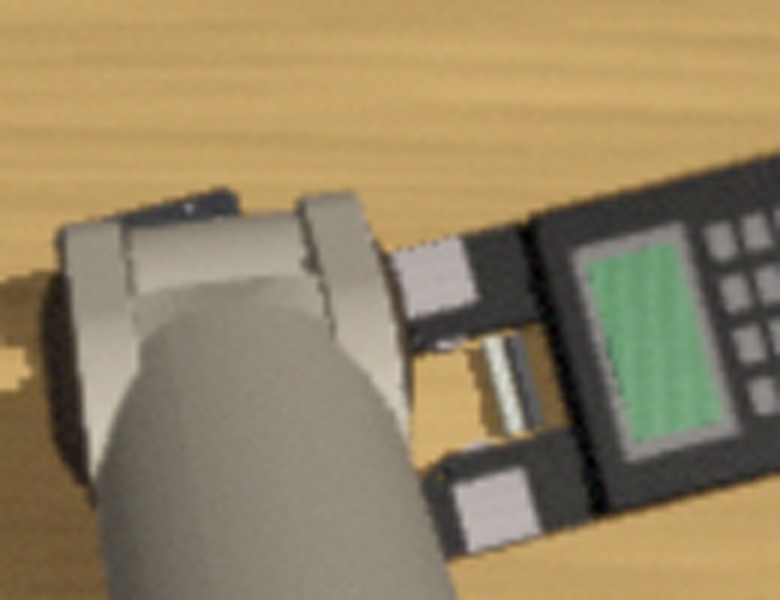

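View pics/b3.png

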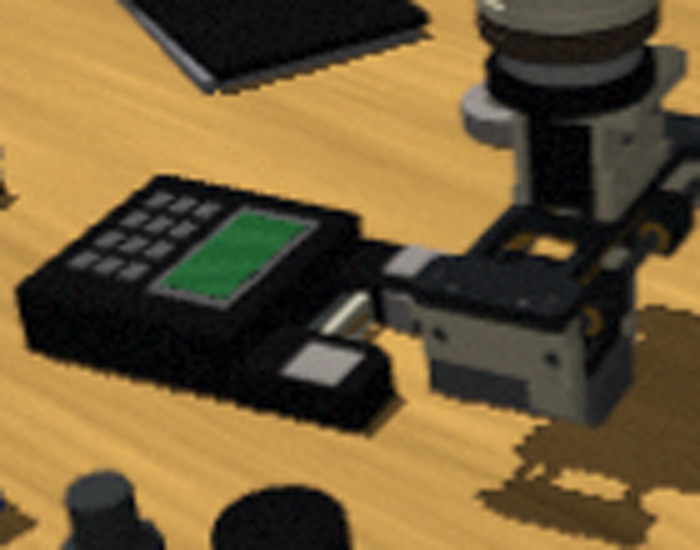

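```bash
cat >> h.py <<'E'
def rf(n=3):
    F=[]
    for i in range(n):
        F.append(manip.current_force()); 
        if i<n-1: manip.sleep(.01)
    return R.from_euler('z',-RD[2]).apply(np.mean(F,0))
def rinv(p): return R.from_euler('z',-RD[2]).apply(p-np.array([RD[0],RD[1],0]))*1e3
E
python3 - <<'E'
from h import *
np.set_printoptions(precision=2,suppress=True)
for z in(.01,.02): print(rinv(unproj("top",[(352.2,204.5),(350.3,196.7),(354.5,212.5)],z)))
F0=rf(5); print("base",F0)
for x in[-78,-72,-66,-62,-60,-58,-56,-54,-53,-52,-51,-50,-49,-48]:
    manip.servo_line(rp(x,0,4.5),vel=.04); f=rf()-F0
    print(x,round(manip.current_clock(),2),rinv(manip.current_tool_pos()),f, manip.current_wrist_torque()[2].round(2))
    if f[0]<-9 or abs(f[1])>8: break
E
```

```text
[[ 40.96  -0.41  10.  ]
 [ 41.36  19.86  10.  ]
 [ 41.42 -21.36  10.  ]]
[[ 39.45  -1.23  20.  ]
 [ 39.85  18.88  20.  ]
 [ 39.9  -22.    20.  ]]
base [-0.08 -0.38 -1.26]
-78 13.05 [-77.51  -0.15   4.51] [-0.48  0.   -0.28] 0.03
-72 13.37 [-71.62  -0.04   4.51] [-0.44  0.42  0.19] 0.0
-66 13.68 [-65.63  -0.04   4.49] [-0.13  0.73  0.66] 0.0
-62 13.95 [-61.7   -0.04   4.49] [0.39 0.75 0.25] -0.03
-60 14.22 [-59.91   0.01   4.5 ] [ 0.06  0.35 -0.31] 0.01
-58 14.48 [-57.86  -0.03   4.52] [0.18 0.67 0.69] 0.0
-56 14.75 [-56.14   0.32   4.56] [-0.88  1.08 -0.07] 0.03
-54 15.02 [-55.05   0.22   4.45] [-4.44  2.33  0.61] 0.07
-53 15.28 [-54.65   0.1    4.36] [-6.1   1.41  0.66] 0.1
-52 15.55 [-54.26   0.03   4.32] [-6.93  0.96  0.97] 0.03
-51 15.82 [-53.76   0.02   4.28] [-8.08  1.01  1.42] 0.09
-50 16.08 [-53.13  -0.01   4.26] [-9.2   1.23  1.36] 0.02
```

```bash
python3 - <<'E'
from h import *
np.set_printoptions(precision=2,suppress=True)
F0=np.array([-.08,-.38,-1.26])
x=-50
while x<-20:
    x+=1
    manip.servo_line(rp(x,0,4.5),vel=.04); f=rf(2)-F0
    print(x,round(manip.current_clock(),2),rinv(manip.current_tool_pos()),f, manip.current_wrist_torque()[2].round(2),round(manip.current_finger_gap(),4))
    if f[0]<-13 or abs(f[1])>8: break
E
```

```text
-49 16.34 [-52.4    0.02   4.24] [-9.65  1.57  1.79] 0.1 0.0438
-48 16.6 [-51.47  -0.03   4.23] [-9.6   1.16  0.97] 0.11 0.0441
-47 16.86 [-50.18  -0.07   4.23] [-9.57  1.09  1.12] 0.09 0.0442
-46 17.12 [-48.63  -0.03   4.29] [-7.99  1.16  1.39] 0.06 0.0438
-45 17.38 [-47.38  -0.05   4.3 ] [-7.02  1.09  1.88] 0.03 0.0442
-44 17.63 [-46.32  -0.03   4.29] [-7.22  1.78  1.01] 0.06 0.0441
-43 17.89 [-45.2   -0.04   4.29] [-7.21  1.22  1.05] 0.08 0.0444
-42 18.15 [-44.28   0.03   4.3 ] [-7.14  1.36  0.69] 0.03 0.044
-41 18.41 [-43.27   0.02   4.33] [-7.03  1.64  0.72] 0.06 0.0442
-40 18.67 [-42.3    0.04   4.3 ] [-7.38  1.58  1.26] 0.11 0.0441
-39 18.93 [-41.33   0.05   4.31] [-7.02  1.39  1.39] 0.05 0.0439
-38 19.18 [-40.29   0.08   4.3 ] [-7.19  1.87  0.97] 0.09 0.044
-37 19.44 [-39.27   0.11   4.32] [-7.26  0.74  0.73] 0.11 0.0441
-36 19.7 [-38.31   0.08   4.31] [-6.94  1.66  1.07] 0.02 0.0438
-35 19.96 [-37.27   0.12   4.33] [-7.22  1.38  0.57] -0.0 0.0441
-34 20.22 [-36.26   0.14   4.3 ] [-6.86  1.58  1.45] 0.05 0.0448
-33 20.48 [-35.33   0.15   4.32] [-7.11  0.87  0.97] 0.07 0.0439
-32 20.73 [-34.52   0.2    4.3 ] [-8.01  1.91  1.18] 0.07 0.0439
-31 20.99 [-33.6    0.21   4.33] [-7.81  1.86  1.32] 0.01 0.0442
-30 21.25 [-32.69   0.21   4.32] [-7.78  1.66  1.4 ] 0.04 0.0439
-29 21.51 [-31.72   0.18   4.29] [-8.32  1.49  1.47] -0.0 0.0439
-28 21.77 [-30.84   0.23   4.31] [-8.28  1.96  1.86] 0.04 0.044
-27 22.02 [-29.87   0.19   4.28] [-8.46  1.5   1.71] 0.08 0.0438
-26 22.28 [-28.97   0.2    4.28] [-8.44  1.86  1.31] 0.09 0.044
-25 22.54 [-28.72   0.22   4.24] [-10.01   0.72   1.62] -0.08 0.0441
-24 22.8 [-28.64   0.23   4.19] [-12.04   1.28   3.23] -0.08 0.0441
-23 23.06 [-28.55   0.19   4.16] [-13.35   0.77   3.81] -0.08 0.0438
```

```bash
python3 - <<'E'
from h import *
from ov import *
np.set_printoptions(precision=2,suppress=True)
manip.servo_line(rp(-27.8,0.2,4.5),vel=.03); print(rinv(manip.current_tool_pos()),rf())
effector.open_jaws(); print(manip.current_clock(),manip.current_finger_gap(),rf())
manip.servo_line(rp(-29,0,90),vel=.15)
manip.servo_line(rp(-150,-100,200),vel=.3)
print(manip.current_clock())
for n in("top","scene"): cv2.imwrite(f"pics/{n}4.png",viewer.get_image(n)[:,:,::-1])
for n,box in(("top",(300,150,420,240)),("scene",(140,160,260,250))):
    im=crop(n,cv2.imread(f"pics/{n}4.png"),box,6); cv2.imwrite(f"pics/z4{n}.png",im)
E
```

```text
[-28.68   0.28   4.36] [-5.61  1.89 -2.26]
24.3 0.09186741708807848 [-0.05  0.03 -0.2 ]
25.825
```

View pics/z4top.png

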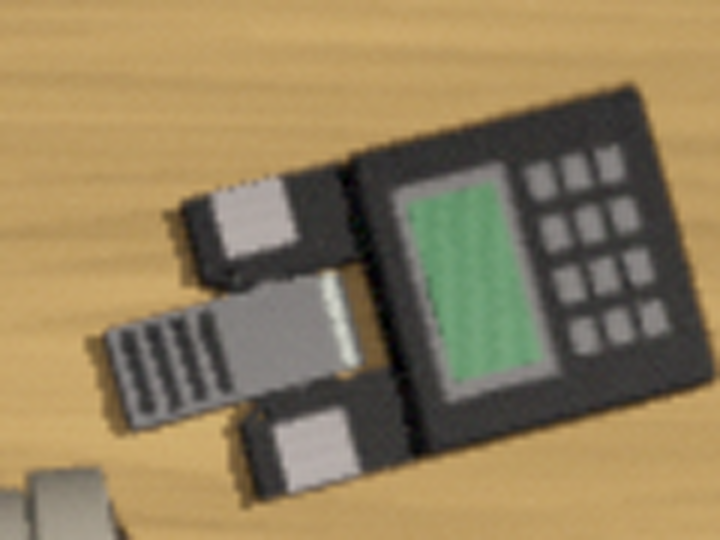

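View pics/z4scene.png

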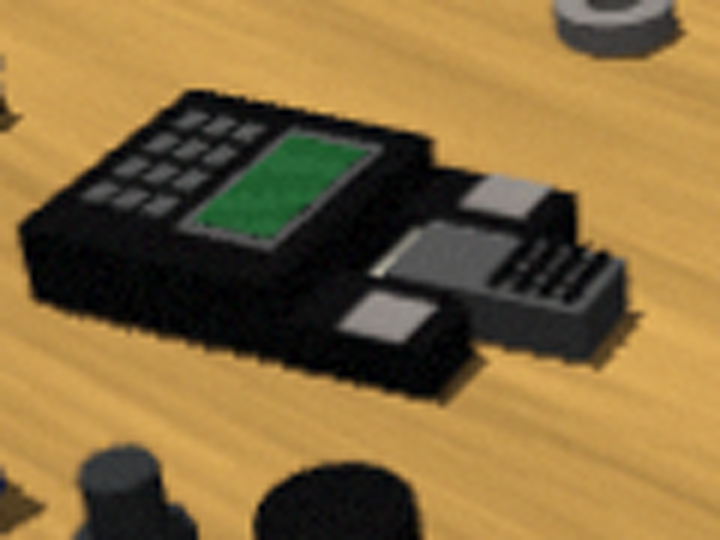

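View pics/scene4.png

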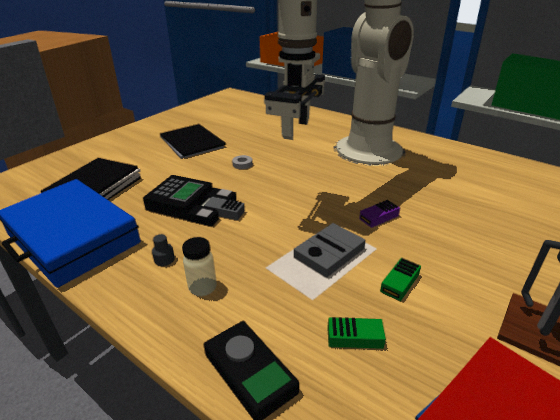

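```bash
python3 - <<'E'
from h import *
from ov import *
np.set_printoptions(precision=2,suppress=True)
q=lambda u,v:(300+(u+.5)/6-.5,150+(v+.5)/6-.5)
print("rear",rinv(unproj("top",[q(106,335),q(128,432)],.026)),"front",rinv(unproj("top",[q(323,277),q(342,368)],.026)))
o=[]
for n,box in(("top",(180,155,270,255)),):
  for s in(f"pics/{n}0.png",f"pics/{n}4.png"):
    im=crop(n,cv2.imread(s),box,4)
    m=lambda *a:w(MAT,np.array(a)/1e3)
    poly(n,im,m((-46,-88,26),(46,-88,26),(46,44,26),(-46,44,26)),box,4,(0,0,255))
    o.append(im)
cv2.imwrite("pics/ov4.png",np.hstack(o))
E
```

```text
rear [[-46.27  17.18  26.  ]
 [-47.47 -23.91  26.  ]] front [[ 47.1   18.71  26.  ]
 [ 45.04 -19.84  26.  ]]
```

View pics/ov4.png

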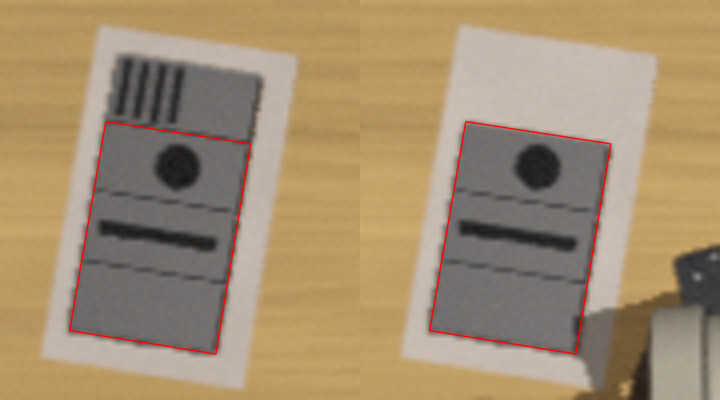

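```bash
python3 - <<'E'
from h import *
print(manip.current_clock()); manip.hand_in()
E
```

```text
25.925
the job is handed in; nothing more can be done
```

I pushed the ridged cartridge out of the row, plugged it fully home into the reader, let go and handed the job in at 25.9 s.

- **Push out:** The cartridge started at the +66 mm end of the row. I pushed it lengthwise from behind with closed fingers until its origin was at about x = 120 mm on the mat, past the 96 mm needed. The camera fit gave 122.8 mm; working back from the fingertip position gave 117.5 mm. Part of the difference may be a small slide when the push stopped.
- **Plug in:** I gripped the rear and pushed in by 1 mm steps.
  - The spring pads took about 7–9.6 N.
  - The connector was met, gave way over about 6 mm, then stopped dead. The highest force read was about 13.4 N, against the 25 N limit.
  - I eased the push off before opening the fingers, then backed away.
- **Last checks in the pictures:**
  - The cartridge lies flat and square in the bay with its end against the connector. Its origin is at about x = 0 mm, and its rear sticks out about 46 mm.
  - The connector face had been seen at 40 mm when free, so at 46 mm it is pushed in about 6 mm.
  - The three neighbours match their starting outlines in the top view. The jar, bush, bearing and look-alikes appear unmoved.
  - The two cameras differed by about 2–5 mm on the row's absolute position, so I relied on the top one.

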